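# Free a bayonet lid and lift it off the soak pot

## Robot

A 6-joint arm with a two-finger parallel gripper is mounted at the origin on a cart in front of the work surface, level with it; the furniture and walls round the work are solid. World frame = base frame: x ahead of the robot, y to its left, z up, the work surface at z = 0. Lengths are in mm, angles in rad, forces in N, time in s.
With the tool pointing down it reaches from about 275 to 750 mm from the base axis. Payload 10.2 kg.
Tool frame: the origin (TCP) lies at the very end of the fingers, on their centre line; the grasp point (between the pads) lies 19 mm behind it (env.grip_point_offset is the distance from the TCP to the grasp point, in mm); z points along the fingers, y is the direction in which the jaws open and shut (so a half turn about z gives the same grasp; the last joint's range is limited). The gripper opens to 85 mm and grips with 20 to 120 N. Pads are 22 mm wide; open, the fingers measure 114 mm over their backs; the gripper's body (76 mm by 85 mm) begins 54 mm behind the grasp point. The pads swing forward as they close: fully open they stand 13 mm farther back than shut.
Start: joints at [0.992, 0.313, 1.498, -0, 1.331, -0.223], TCP at [182.892, 492.12, 231.294] pointing down, gripper open.
Joint ranges: [-2.94, 2.94], [-0.97, 2.17], [0.19, 2.56], [-1.23, 4.37], [0.02, 3.11], [-2.88, 2.88]. Speed limits (rad/s): [2.39, 2.39, 3.01, 3.14, 3.14, 3.14].

## Interface

Orientations are given as a rotation vector (axis times angle).
In Python, from bench import env, viewer, workorder gives the robot as it stands. The module is installed in compiled form; this text tells all that it offers.
- The arm moves only by the tool play_rows, never from a script. Its argument "steps" is a list of rows, each a list of 3 entries, a list of its own where there are three numbers: the shift along the world's x, y, z in m, then the turn, a rotation vector about the world's x, y, z in degrees, then the finger opening in m, from 0 to 0.0854. A call has 1 to 10 rows; each row is the pose to reach, as a shift and turn from the pose commanded when the call began; what a row does not reach only later rows make up. A row lasts 1/10 s, in which the tool goes at most 50 mm and 8.59 degrees, less where a joint would pass 70% of its speed; a pose out of reach is approached as far as the arm can. A call with a gripper value outside its range is refused whole. The fingers move at their own pace and stop on an object; "squeeze" is the grip in N (left out, the last holds). Time passes only in rows, so rows that repeat a pose let the fingers close. It gives the time, the measured TCP pose, the force and the opening at its end, in the units of the state.
- env.read_state(): the state, without advancing time (a new reading comes with each control period).
- viewer.snapshot(name): name is "side" or "top"; returns a dict with "frame" (384x512x3 uint8, red, green, blue), "fov_y" (degrees; the focal length in pixels is half the picture's height over the tangent of half this angle, whatever the lens; pixels are square), "cx", "cy" (the principal point, pixels), "rvec" (rotation vector, rad) and "tvec" (3), from world to camera coordinates, as OpenCV has them. Camera axes: x right, y down, z forward; pixel columns grow to the right and rows downward; lengths in mm; the calibration is good to about 2 mm. A picture is of the moment at which its call begins. There is no depth.
- workorder.sign_off(): hands the job in, once; it reports no verdict.
The state is a dict: "time": time; "qpos": joint angles; "qvel": joint speeds; "tau": joint torques, N m; "tool_pos": TCP position; "tool_rot": TCP orientation; "contact_force": force on the tool from outside, world axes, zero at the start; "moment": the same for the moment, N m; "width": finger opening in mm.
Only numpy, scipy, OpenCV 4.12 (cv2) and the standard library are available. Lean on these libraries where they do the work, as an engineer would, in place of code of your own. Each camera call takes 0.05 s, during which the arm holds its last target.

## Task

Open the aluminium soak pot: take its lid by the red knob, turn it until the tongues hidden under it come free of their catches (nothing shows which way or how far, so try with a light pull rather than wrenching it), lift it off and set it down gently, flat and knob up, in the middle of the round rubber-topped stand. Leave the tins, jar, can and tape roll around the work where they are.

Things in the scene. Friction and masses are not known exactly. Their poses are not given: they have to be found in the camera images.
- pot: Fixed round aluminium pot with a blue band, 110 mm across, rim 75 mm above its origin, on a round 136 mm dark steel foot flange screwed to the counter. Origin: centre of the underside, on the counter; z up.
- mouth (a point): Centre of the pot's mouth, level with its rim. Below it, under the lid, are three equal catches 120 degrees apart, fixed in the pot at an angle that differs every time and cannot be seen or read while the lid is on. The lid's tongues pass between them in a window about 25 degrees wide, every 120 degrees; at first its near edge is 5 to 50 degrees of turn away, to one side or the other.
- lid: Loose round aluminium lid, 122 mm across, 0.2 to 0.45 kg, closed on the pot at first. Origin: centre of its foot, the underside of the plug with three tongues on which it stands flat when set down; z up through the knob. Closed, the origin is 51 mm above the pot's; the lid is clear of the pot when it is 27 mm higher.
- cover (a point): Centre of the underside of the lid's 8 mm cover plate, 24 mm above the lid's origin; it sits on the pot's rim. The collar below it has 3 mm of side play in the pot. While its tongues are caught the lid turns freely either way, with no end stop, but can rise only 3 mm before it stops hard; lined up, it lifts straight off by its weight alone.
- knob (a point): Centre of the lid's red knob, 56 mm above the lid's origin; axes as the lid's. The knob is an upright bar 44 mm long (lid x), 14 mm thick (lid y, the way to grip it) and 26 mm high; its lower edge is 11 mm above the cover plate.
- stand: Fixed lid stand: dark 90 mm foot and column carrying a round level plate, 152 mm across, with a ribbed black rubber top 60 mm above the origin. Origin: centre of its underside, on the counter; z up.
- black_tin: Closed ink tin with black bands, 69 mm across, 53 mm high; bystander. Origin: centre of its underside.
- blue_tin: Closed ink tin with blue bands, 61 mm across, 46 mm high; bystander. Origin: centre of its underside.
- tape_roll: Blue roll of tape lying flat, 93 mm across, 24 mm high; bystander. Origin: centre of its underside.
- oil_can: Dark flat can with a black cap, 47 x 73 mm, 154 mm high, upright; bystander. Origin: centre of its underside.
- jar: Small ochre jar, 39 mm across, 46 mm high, on the ink slab; bystander. Origin: centre of its underside.
- stand_top (a point): Centre of the stand's rubber top, where the lid's foot is to stand.
Mind the look-alikes: they are no part of the job. Leave any orange look-alike of the stand alone.

How it is judged (in metres and radians):
On the way:
1. the lid is lifted clear of the pot (z of lid in the frame of pot above 0.085 m), for 0.2 s.
At the end, for the whole second after the job is handed in: The lid stands at rest on the stand, knob up and flat (within 0.08 rad), its centre within 30 mm of the stand's centre (horizontal distance between lid and stand below 0.03 m and z of lid in the frame of stand between 0.055 and 0.065 m and angle between lid's own z axis and vertical below 0.08 rad and linear speed of lid below 0.01 m/s); the robot touches nothing.
It fails at once if the lid is wrenched: more than 90 N between lid and pot (contact force between lid and pot above 90 N).
It fails at once if the lid is dropped or slammed on the stand: faster than 0.3 m/s within 10 mm above its top (linear speed of lid above 0.3 m/s and horizontal distance between lid and stand below 0.1 m and z of lid in the frame of stand between 0.05 and 0.07 m).
It fails at once if a bystander is pushed more than 25 mm (distance of any of black_tin, blue_tin, tape_roll, oil_can, jar from where it was at the start of the episode above 0.025 m).
It also fails if it takes over 48 s, if anything falls off the work surface, if the arm or the gripper's body presses on something with over 40 N, if the wrist force passes 120 N, or if a joint passes its speed limit or range.

## Working session

There is one attempt and no reset: what is moved stays moved. The work goes in short steps, Python scripts to look and compute and a tool call to move; the robot and the scene stay as the last step left them, time stands still between calls to the robot, and variables do not carry over. Pictures are saved under pics/ and viewed, and the job is handed in when it is done.

Besides the shell and the picture viewer there is one more tool, called by a JSON object that holds its "name" and its "arguments", one argument or row to a line. play_rows: Moves the arm, as the interface text tells. Its arguments: {"type":"object","properties":{"steps":{"type":"array"},"squeeze":{"type":"number"}},"required":["steps"]}

```bash
mkdir -p pics; cat > h.py <<'E'
import numpy as np, cv2
from bench import env, viewer, workorder
def snap(n,fn):
    s=viewer.snapshot(n); cv2.imwrite('pics/'+fn+'.png',cv2.cvtColor(s['frame'],cv2.COLOR_RGB2BGR))
    np.savez('pics/'+fn+'.npz',**{k:np.array(v) for k,v in s.items()}); return s
def load(fn): return dict(np.load('pics/'+fn+'.npz'))
def cam(s):
    R=cv2.Rodrigues(np.array(s['rvec'],float).reshape(3,1))[0]; t=np.array(s['tvec'],float).ravel()
    f=s['frame'].shape[0]/2/np.tan(np.radians(float(s['fov_y']))/2)
    return R,t,f,float(s['cx']),float(s['cy'])
def ray(s,u,v,z):
    R,t,f,cx,cy=cam(s); C=-R.T@t; d=R.T@np.array([(u-cx)/f,(v-cy)/f,1]); return C+d*(z-C[2])/d[2]
def proj(s,p):
    R,t,f,cx,cy=cam(s); q=R@np.array(p,float)+t; return f*q[0]/q[2]+cx,f*q[1]/q[2]+cy
E
python3 - <<'E'
from h import *
for n in('top','side'):
    s=snap(n,n+'0'); R,t,f,cx,cy=cam(s); print(n,f,cx,cy,(-R.T@t).round(),R.round(2).tolist())
    print({k:v for k,v in s.items() if k!='frame'})
    cv2.imwrite('pics/%s0b.png'%n,cv2.resize(cv2.imread('pics/%s0.png'%n),(800,600),interpolation=cv2.INTER_CUBIC))
print(env.read_state())
E
```

```text
top 463.0147709295939 246.6432635356334 194.52041525628775 [ 372.   26. 1786.] [[-0.02, -1.0, 0.01], [-0.99, 0.02, -0.13], [0.13, -0.01, -0.99]]
{'fov_y': 45.04498856262795, 'cx': 246.6432635356334, 'cy': 194.52041525628775, 'rvec': array([ 2.13912041, -2.1799776 ,  0.15540553]), 'tvec': array([  12.52926221,  601.29558855, 1722.91844936])}
side 427.72004303193876 262.8178534919253 188.62411318171078 [  366. -1094.   695.] [[0.97, -0.22, -0.01], [-0.11, -0.44, -0.89], [0.19, 0.87, -0.46]]
{'fov_y': 48.349837095813186, 'cx': 262.8178534919253, 'cy': 188.62411318171078, 'rvec': array([ 2.0334801 , -0.23702435,  0.12733023]), 'tvec': array([-591.67679821,  175.0229923 , 1196.96589368])}
{'time': 0.1, 'qpos': array([ 9.91595466e-01,  3.13371823e-01,  1.49834451e+00, -3.25728609e-05,
        1.33100072e+00, -2.23370293e-01]), 'qvel': array([ 3.44538509e-04, -5.84238952e-04, -3.02875251e-03,  5.97232672e-05,
        1.17308966e-03, -7.97264423e-04]), 'tau': array([ 5.04466021e-03, -4.12904477e+01, -2.60140997e+01, -8.54164500e-05,
        3.06590919e-03,  2.51011176e-05]), 'tool_pos': array([182.77134224, 491.91688261, 230.80992428]), 'tool_rot': array([-5.55908624e-01, -3.09160006e+00,  1.64509464e-03]), 'contact_force': array([0.80306697, 0.67689267, 0.25607282]), 'moment': array([ 0.00228071, -0.01949542, -0.00040173]), 'width': 85.71499142184774}
```

View pics/top0b.png

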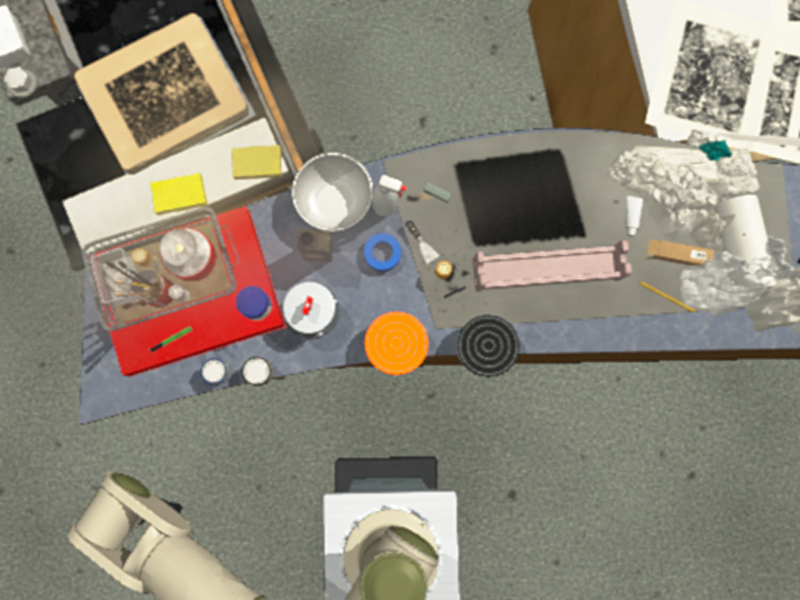

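View pics/side0b.png

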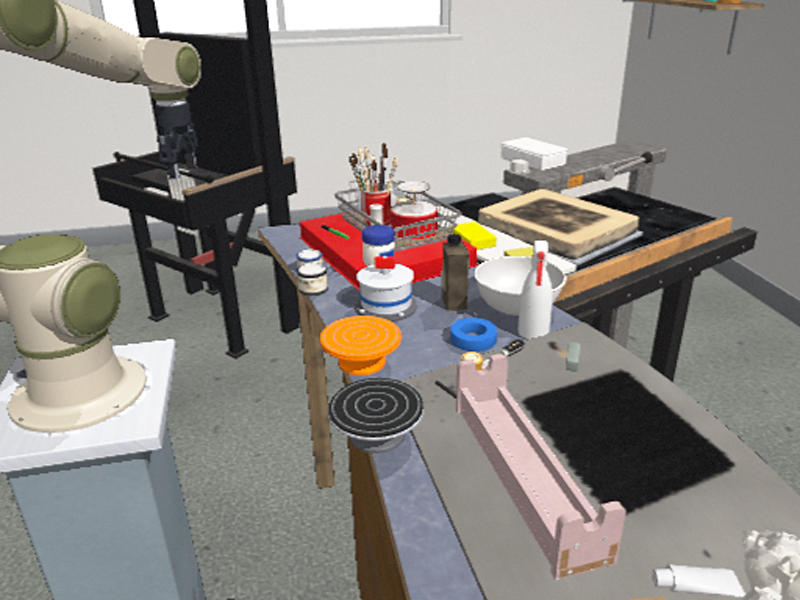

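The top view (800x600 scale) shows the aluminium pot and lid with its red knob at (308,308), the orange look-alike stand at (397,343), and the black rubber-topped stand at (488,345). In the side view the pot is at (386,288), the orange stand at (361,340) and the black one at (376,405). The black one fits "ribbed black rubber top", so I'll leave the orange one alone. Next I'll measure and crop.

```bash
python3 - <<'E'
from h import *
t=load('top0'); sd=load('side0')
def comp(m,near):
    n,l,st,c=cv2.connectedComponentsWithStats(m.astype(np.uint8)); best=[i for i in range(1,n) if st[i,4]>8]
    i=min(best,key=lambda i:np.hypot(*(c[i]-near))); return l==i,c[i],st[i]
def redmask(f):
    f=f.astype(int); return (f[...,0]>120)&(f[...,1]<90)&(f[...,2]<90)
for s,near,nm in((t,(197,197),'top'),(sd,(247,170),'side')):
    m,c,st=comp(redmask(s['frame']),near); print(nm,'knob',c,st)
    ys,xs=np.nonzero(m); 
    if nm=='top':
        P=np.array([ray(s,x,y,120)[:2] for x,y in zip(xs,ys)]); print(P.mean(0),np.linalg.eigh(np.cov(P.T)), cv2.minAreaRect(P.astype(np.float32)))
# lid disc in top (bright), z=83
f=t['frame'].astype(int); 
hsv=cv2.cvtColor(t['frame'],cv2.COLOR_RGB2HSV)
m=(hsv[...,2]>150)&(hsv[...,1]<40); m[:, :170]=0; m[:,225]=0
k,c,st=comp(m,(197,197)); print('lid',c,st)
cs=max(cv2.findContours(k.astype(np.uint8),cv2.RETR_EXTERNAL,cv2.CHAIN_APPROX_NONE)[0],key=len)
(cx,cy),r=cv2.minEnclosingCircle(cs); e=cv2.fitEllipse(cs); print(e,ray(t,*e[0],83),ray(t,cx,cy,83))
# stand
m=(hsv[...,2]<75); m=m.astype(np.uint8)*255
k=np.zeros_like(m); k[195:247,285:340]=m[195:247,285:340]; k=cv2.morphologyEx(k,cv2.MORPH_CLOSE,np.ones((5,5)))
cs=max(cv2.findContours(k,cv2.RETR_EXTERNAL,cv2.CHAIN_APPROX_NONE)[0],key=len)
e=cv2.fitEllipse(cs); print('stand',e,ray(t,*e[0],60))
hs=cv2.cvtColor(sd['frame'],cv2.COLOR_RGB2HSV); m=(hs[...,2]<90).astype(np.uint8)*255
k=np.zeros_like(m); k[238:285,208:275]=m[238:285,208:275]; k=cv2.morphologyEx(k,cv2.MORPH_CLOSE,np.ones((5,5)))
cs=max(cv2.findContours(k,cv2.RETR_EXTERNAL,cv2.CHAIN_APPROX_NONE)[0],key=len); e=cv2.fitEllipse(cs); print('stand side',e,ray(sd,*e[0],60))
a=cv2.resize(cv2.imread('pics/top0.png')[160:250,150:350],None,fx=4,fy=4,interpolation=cv2.INTER_CUBIC)[:300]
b=cv2.resize(cv2.imread('pics/side0.png')[140:295,190:310],None,fx=3,fy=3,interpolation=cv2.INTER_CUBIC)
o=np.zeros((600,800,3),np.uint8);o[:300]=a[:300,:800]
o[300:600,:360]=cv2.resize(b,(360,465))[:300]
cv2.imwrite('pics/crop0.png',o)
E
```

```text
top knob [195.46666667 198.26666667] [194 197   5   4  15]
[580.50394674 187.90110197] EighResult(eigenvalues=array([12.7482182, 25.414037 ]), eigenvectors=array([[-0.77635925, -0.63029066],
       [-0.63029066,  0.77635925]])) ((579.6195068359375, 186.0469970703125), (14.47563648223877, 10.946715354919434), 88.95630645751953)
side knob [266.8372093  166.40310078] [240 154  47  27 645]
lid [197.53618031 195.98932384] [181 179  36  36 843]
((197.563232421875, 196.07591247558594), (33.291404724121094, 33.48009490966797), 106.86517333984375) [593.17636832 183.69967892  83.        ] [589.96196193 180.82604716  83.        ]
stand ((311.5262451171875, 222.28038024902344), (34.707359313964844, 48.65245056152344), 89.80162811279297) [ 489.67272382 -238.98957651   60.        ]
stand side ((238.6527862548828, 261.67303466796875), (43.36408996582031, 59.33608627319336), 87.55319213867188) [ 489.53480124 -252.5329729    60.        ]
```

View pics/crop0.png

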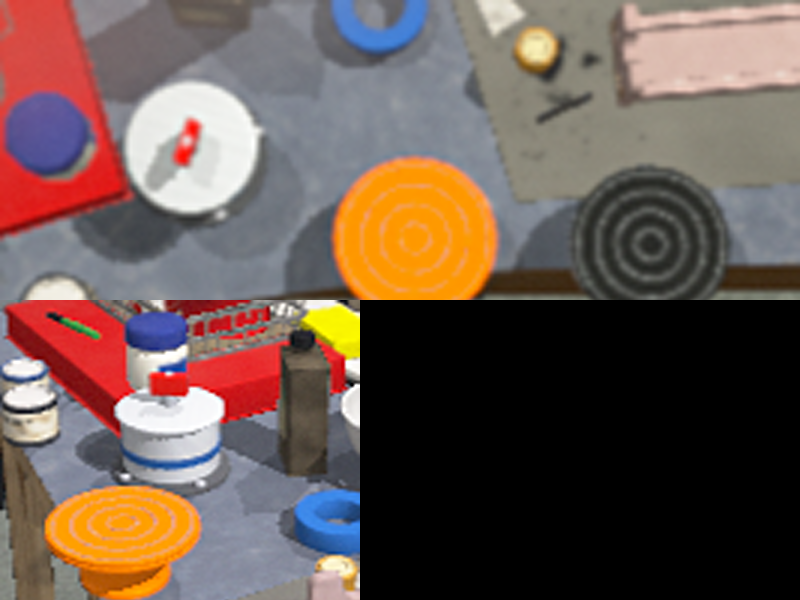

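The crop confirms it. The red knob on the lid is at crop (187,142), the black ribbed stand at (650,243) and the orange look-alike at (415,238). Now I'll refine the knob axis, lid centre and stand centre.

```bash
cat > m.py <<'E'
from h import *
def mask(frame,box,fn,S=4,close=0):
    x0,x1,y0,y1=box; c=cv2.resize(frame[y0:y1,x0:x1],None,fx=S,fy=S,interpolation=cv2.INTER_LINEAR)
    m=fn(c.astype(int)).astype(np.uint8)
    if close: m=cv2.morphologyEx(m,cv2.MORPH_CLOSE,np.ones((close,close)))
    n,l,st,ce=cv2.connectedComponentsWithStats(m); i=1+st[1:,4].argmax(); m=(l==i).astype(np.uint8)
    ct=max(cv2.findContours(m,cv2.RETR_EXTERNAL,cv2.CHAIN_APPROX_NONE)[0],key=len)[:,0].astype(float)
    px=lambda p:(np.asarray(p,float)+.5)/S-.5+np.array([x0,y0])
    ys,xs=np.nonzero(m)
    return px(ct),px(np.c_[xs,ys])
red=lambda c:(c[...,0]-c[...,1]>45)
E
python3 - <<'E'
from m import *
t=load('top0'); sd=load('side0')
ct,p=mask(t['frame'],(185,210,185,208),red,close=9); 
P=np.array([ray(t,*q,120)[:2] for q in p]); w,v=np.linalg.eigh(np.cov(P.T)); print('knob top',p.mean(0),P.mean(0),np.sqrt(w*12),v[:,1],np.degrees(np.arctan2(v[1,1],v[0,1])), cv2.minAreaRect(P.astype(np.float32)))
for z in (107,120): print(z,[ray(t,*p.mean(0),z).round(1)])
ct,p=mask(sd['frame'],(236,258,158,176),red); print('knob side',p.mean(0),ct.min(0),ct.max(0))
# stereo top/side of centroid
a,b=[ (lambda R,tt,f,cx,cy:(np.c_[R,tt],f,cx,cy))(*cam(s)) for s in(t,sd)]
def tri(u,v):
    A=np.linalg.lstsq
    M=[];B=[]
    for (P,f,cx,cy),(x,y) in((a,u),(b,v)):
        x=(x-cx)/f;y=(y-cy)/f; r1=x*P[2]-P[0]; r2=y*P[2]-P[1]; M+=[r1[:3],r2[:3]];B+=[-r1[3],-r2[3]]
    return A(np.array(M),np.array(B),rcond=None)[0]
ctt,pt=mask(t['frame'],(185,210,185,208),red,close=9); print('tri knob',tri(pt.mean(0),p.mean(0)))
# lid
ct,_=mask(t['frame'],(179,216,177,217),lambda c:c.min(-1)>165,close=61)
P=np.array([ray(t,*q,83)[:2] for q in ct],np.float32); print('lid',cv2.fitEllipse(P))
# stand
ct,_=mask(t['frame'],(288,338,196,246),lambda c:(c.max(-1)<80)&(abs(c[...,0]-c[...,2])<14),close=17)
P=np.array([ray(t,*q,60)[:2] for q in ct],np.float32); print('stand top',cv2.fitEllipse(P),cv2.minAreaRect(P))
ct,_=mask(sd['frame'],(205,276,236,292),lambda c:(c.max(-1)<80)&(abs(c[...,0]-c[...,2])<14),close=25)
P=np.array([ray(sd,*q,60)[:2] for q in ct],np.float32); print('stand side',cv2.fitEllipse(P),P.min(0),P.max(0))
E
```

```text
knob top [196.34497817 195.18941048] [591.69650507 184.6595284 ] [17.26483665 42.91546691] [-0.94259867  0.33392777] 160.4926508745249 ((592.0067749023438, 184.36215209960938), (18.530038833618164, 45.127197265625), 68.65709686279297)
107 [array([593.4, 185.9, 107. ])]
120 [array([591.7, 184.7, 120. ])]
knob side [248.66651909 166.50516529] [239.125 159.375] [257.375 171.875]
tri knob [597.576742   184.97870777 110.99215125]
lid ((599.6185302734375, 185.61512756347656), (151.73841857910156, 165.03131103515625), 94.34358215332031)
stand top ((492.1062927246094, -240.09095764160156), (137.98265075683594, 157.6582794189453), 176.0360107421875) ((488.552001953125, -242.40652465820312), (159.8743438720703, 141.14840698242188), 49.72239303588867)
stand side ((490.85736083984375, -251.32728576660156), (142.45555114746094, 180.9064178466797), 169.73207092285156) [ 420.34296 -357.4602 ] [ 568.70514 -154.94312]
```

```bash
python3 - <<'E'
from m import *
t=load('top0'); sd=load('side0')
print('knob side ray', ray(sd,248.67,166.5,107),ray(sd,248.2,165.6,107))
print('stand crop', ray(t,649.5/4+150-.4,243/4+160-.4,60))
for s,b,n in((t,(285,341,194,250),'t'),(sd,(202,280,232,300),'s')):
    x0,x1,y0,y1=b; S=10 if n=='t' else 8
    cv2.imwrite('pics/st_%s.png'%n,cv2.resize(cv2.cvtColor(s['frame'],cv2.COLOR_RGB2BGR)[y0:y1,x0:x1],None,fx=S,fy=S,interpolation=cv2.INTER_CUBIC))
E
```

```text
knob side ray [604.06456867 194.39479153 107.        ] [603.96211392 202.03959011 107.        ]
stand crop [ 496.86174987 -240.94497792   60.        ]
```

View pics/st_t.png

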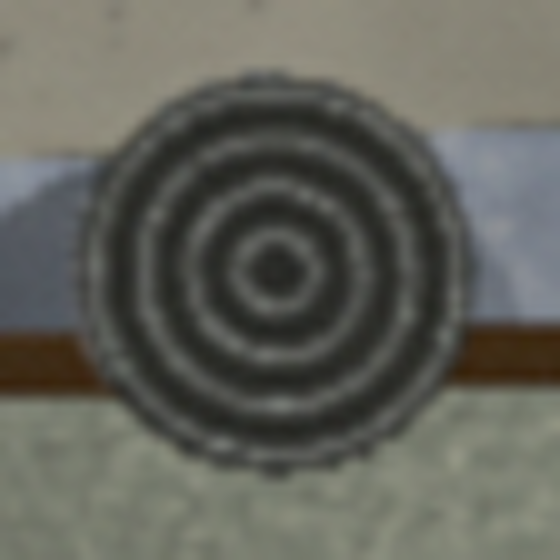

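View pics/st_s.png

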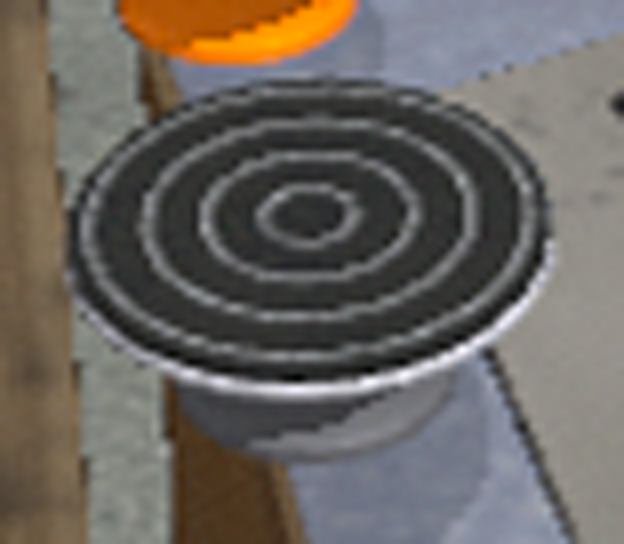

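The enlargements show the stand's ring centre at full-resolution px (312.2,220.4) in the top view and (240.2,258.4) in the side view. I'll compare both rays for stand and knob, and view the knob closely.

```bash
python3 - <<'E'
from m import *
t=load('top0'); sd=load('side0')
print(ray(t,312.2,220.4,60),ray(sd,240.2,258.4,60))
o=[]
for s,b in((t,(180,220,175,220)),(sd,(225,270,150,200))):
    x0,x1,y0,y1=b
    o.append(cv2.resize(cv2.cvtColor(s['frame'],cv2.COLOR_RGB2BGR)[y0:y1,x0:x1],None,fx=9,fy=9,interpolation=cv2.INTER_NEAREST)[:405])
cv2.imwrite('pics/kn.png',np.hstack(o))
E
```

```text
[ 496.65877156 -241.78057576   60.        ] [ 495.5568802 -240.3377018   60.       ]
```

View pics/kn.png

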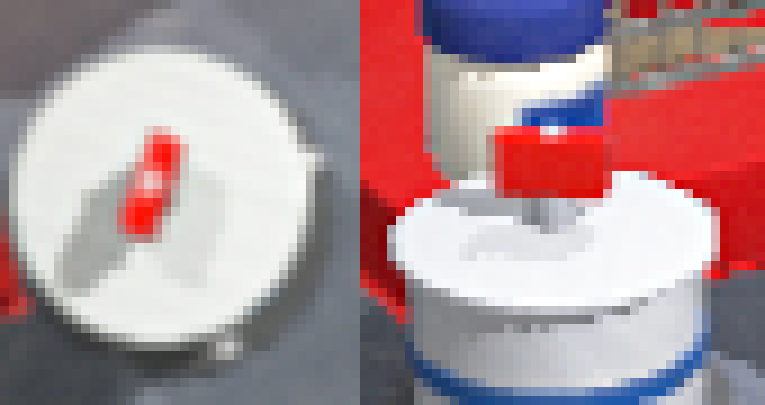

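```bash
python3 - <<'E'
from m import *
t=load('top0'); sd=load('side0')
print('side',ray(sd,245.9,167.7,107),'top',ray(t,196.3,195.05,118),'lid top',ray(t,197-.05,195.95,83))
# lid plate in side: ellipse x 387..718, y 172..308 incl thickness
print('lid side', ray(sd,225+(552.5-360)/9-.5,150+237/9-.5,81))
for e in((165,130),(140,242)): print(ray(t,180+e[0]/9-.5,175+e[1]/9-.5,120))
s=env.read_state();R=cv2.Rodrigues(s['tool_rot'])[0];print(R.round(3),s['tool_pos'])
E
```

```text
side [593.22648576 187.13604774 107.        ] top [592.46272299 185.01380233 118.        ] lid top [593.6879997  185.96588005  83.        ]
lid side [590.83819402 179.08588855  81.        ]
[614.46056999 179.13912634 120.        ]
[569.14509566 189.44717781 120.        ]
[[-0.937  0.348 -0.001]
 [ 0.348  0.937 -0.001]
 [ 0.    -0.001 -1.   ]] [182.77134224 491.91688261 230.80992428]
```

{"name": "play_rows", "arguments": {
  "steps": [
    [[0.02,-0.015,0],[0,0,0],0.0854],
    [[0.06,-0.045,0],[0,0,0],0.0854],
    [[0.1,-0.075,0],[0,0,0],0.0854],
    [[0.14,-0.105,0],[0,0,0],0.0854],
    [[0.18,-0.134,0],[0,0,0],0.0854],
    [[0.22,-0.164,0],[0,0,0],0.07],
    [[0.26,-0.194,0],[0,0,0],0.06],
    [[0.3,-0.224,0],[0,0,0],0.06],
    [[0.34,-0.254,0],[0,0,0],0.06],
    [[0.37,-0.276,0],[0,0,0],0.06]
  ]
}}

```text
time: 1.1
tool_pos: [554.7, 213.8, 230.7]
tool_rot: [-0.558, -3.091, 0.001]
contact_force: [0.5, 0.2, -0.2]
width: 60.1
```

{"name": "play_rows", "arguments": {
  "steps": [
    [[0.02,-0.015,0],[0,0,0],0.06],
    [[0.034,-0.025,0],[0,0,0],0.06],
    [[0.04,-0.03,0],[0,0,0],0.06],
    [[0.04,-0.03,-0.02],[0,0,0],0.06],
    [[0.04,-0.03,-0.05],[0,0,0],0.06],
    [[0.04,-0.03,-0.08],[0,0,0],0.06],
    [[0.04,-0.03,-0.08],[0,0,0],0.06]
  ]
}}

```text
time: 1.8
tool_pos: [590.6, 186.3, 147.4]
tool_rot: [-0.554, -3.085, 0.003]
contact_force: [-0.7, -0.7, 0.3]
width: 59.8
```

```bash
python3 - <<'E'
from m import *
for n in('top','side'): snap(n,n+'1')
s=env.read_state();R=cv2.Rodrigues(s['tool_rot'])[0];print(s['time'],s['tool_pos'],R[:,1],s['contact_force'],s['qpos'],s['width'])
t=load('top1'); sd=load('side1')
o=[]
for s,b in((t,(175,220,165,215)),(sd,(225,270,125,185))):
    x0,x1,y0,y1=b
    o.append(cv2.resize(cv2.cvtColor(s['frame'],cv2.COLOR_RGB2BGR)[y0:y1,x0:x1],None,fx=9,fy=9,interpolation=cv2.INTER_CUBIC)[-450:])
cv2.imwrite('pics/kn1.png',np.hstack(o)[:, :800])
E
```

```text
1.9 [592.86187708 186.48893937 152.13485819] [3.47884876e-01 9.37537252e-01 1.19316119e-04] [0.56564526 0.17910059 0.58242262] [ 1.16508951e-01  5.89354481e-01  1.29231680e+00  2.91670000e-05
  1.25971328e+00 -1.09898217e+00] 59.9797650384543
```

View pics/kn1.png

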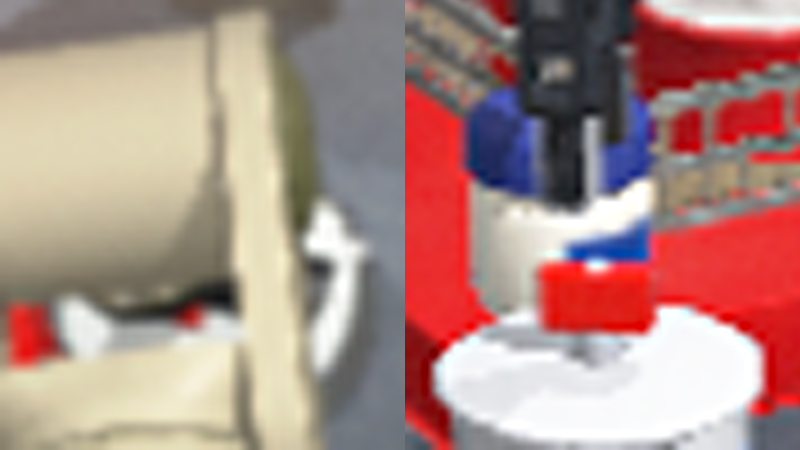

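The side picture shows the near finger at about (575,150) in the crop, above the knob at (595,298), as expected for the jaw angle. Descending and closing.

{"name": "play_rows", "arguments": {
  "steps": [
    [[0,0,-0.02],[0,0,0],0.06],
    [[0,0,-0.04],[0,0,0],0.06],
    [[0,0,-0.054],[0,0,0],0.06],
    [[0,0,-0.06],[0,0,0],0.06],
    [[0,0,-0.06],[0,0,0],0.05]
  ],
  "squeeze": 40
}}

```text
time: 2.4
tool_pos: [593.0, 186.2, 91.6]
tool_rot: [0.556, 3.092, 0.0]
contact_force: [0.1, -0.3, -0.1]
width: 49.9
```

{"name": "play_rows", "arguments": {
  "steps": [
    [[0,0,0],[0,0,0],0.035],
    [[0,0,0],[0,0,0],0.025],
    [[0,0,0],[0,0,0],0.018],
    [[0,0,0],[0,0,0],0.012],
    [[0,0,0],[0,0,0],0.006],
    [[0,0,0],[0,0,0],0.006],
    [[0,0,0],[0,0,0],0.006]
  ],
  "squeeze": 40
}}

```text
time: 3.1
tool_pos: [593.2, 186.0, 92.2]
tool_rot: [0.556, 3.091, -0.0]
contact_force: [-1.9, -1.6, 5.4]
width: 14.1
```

Gripped: width 14.1 mm. Next is a light test pull, raising in small steps.

{"name": "play_rows", "arguments": {
  "steps": [
    [[0,0,0.001],[0,0,0],0.006],
    [[0,0,0.002],[0,0,0],0.006],
    [[0,0,0.002],[0,0,0],0.006]
  ]
}}

```text
time: 3.4
tool_pos: [592.7, 186.2, 93.0]
tool_rot: [-0.556, -3.091, 0.0]
contact_force: [1.1, 0.2, -2.5]
width: 14.5
```

{"name": "play_rows", "arguments": {
  "steps": [
    [[0,0,0.001],[0,0,0],0.006],
    [[0,0,0.001],[0,0,0],0.006]
  ]
}}

```text
time: 3.6
tool_pos: [592.8, 186.2, 94.2]
tool_rot: [-0.556, -3.092, 0.0]
contact_force: [-0.1, 0.9, -2.6]
width: 14.5
```

{"name": "play_rows", "arguments": {
  "steps": [
    [[0,0,0.001],[0,0,0],0.006],
    [[0,0,0.001],[0,0,0],0.006]
  ]
}}

```text
time: 3.8
tool_pos: [592.7, 186.1, 95.1]
tool_rot: [-0.556, -3.092, 0.0]
contact_force: [-0.6, 0.8, -4.0]
width: 14.5
```

{"name": "play_rows", "arguments": {
  "steps": [
    [[0,0,0.001],[0,0,0],0.006],
    [[0,0,0.001],[0,0,0],0.006]
  ]
}}

```text
time: 4.0
tool_pos: [592.7, 186.1, 95.4]
tool_rot: [-0.556, -3.091, 0.0]
contact_force: [2.6, -0.6, -11.3]
width: 14.2
```

```bash
python3 - <<'E'
from h import *
for i in range(3):
    s=env.read_state();print(s['time'],s['tool_pos'],s['contact_force'],s['moment'],s['qpos'])
E
```

```text
4.0 [592.6569735  186.09824706  95.37348446] [  2.64294132  -0.6398819  -11.34030101] [ 0.12129359 -0.46119082  0.03566665] [ 1.15879232e-01  6.48259803e-01  1.35060664e+00  1.16803883e-04
  1.14371468e+00 -1.09907678e+00]
4.0 [592.6569735  186.09824706  95.37348446] [  2.64294132  -0.6398819  -11.34030101] [ 0.12129359 -0.46119082  0.03566665] [ 1.15879232e-01  6.48259803e-01  1.35060664e+00  1.16803883e-04
  1.14371468e+00 -1.09907678e+00]
4.0 [592.6569735  186.09824706  95.37348446] [  2.64294132  -0.6398819  -11.34030101] [ 0.12129359 -0.46119082  0.03566665] [ 1.15879232e-01  6.48259803e-01  1.35060664e+00  1.16803883e-04
  1.14371468e+00 -1.09907678e+00]
```

Stop felt at about −11 N, against roughly −3 N from the lid's weight. Turning under this light pull, left (+) first.

{"name": "play_rows", "arguments": {
  "steps": [
    [[0,0,0],[0,0,3],0.006],
    [[0,0,0],[0,0,6],0.006],
    [[0,0,0],[0,0,10],0.006],
    [[0,0,0],[0,0,10],0.006]
  ]
}}

```text
time: 4.4
tool_pos: [592.2, 186.0, 95.3]
tool_rot: [-0.283, -3.126, 0.001]
contact_force: [-0.5, -0.3, -11.8]
width: 14.6
```

{"name": "play_rows", "arguments": {
  "steps": [
    [[0,0,0],[0,0,4],0.006],
    [[0,0,0],[0,0,8],0.006],
    [[0,0,0],[0,0,10],0.006],
    [[0,0,0],[0,0,10],0.006]
  ]
}}

```text
time: 4.8
tool_pos: [592.2, 186.1, 95.4]
tool_rot: [-0.013, -3.139, 0.0]
contact_force: [-0.5, 0.3, -12.9]
width: 14.5
```

{"name": "play_rows", "arguments": {
  "steps": [
    [[0,0,0],[0,0,4],0.006],
    [[0,0,0],[0,0,8],0.006],
    [[0,0,0],[0,0,10],0.006],
    [[0,0,0],[0,0,10],0.006]
  ]
}}

```text
time: 5.2
tool_pos: [593.4, 186.3, 97.1]
tool_rot: [-0.261, 3.129, 0.0]
contact_force: [1.0, 0.8, -5.3]
width: 14.5
```

{"name": "play_rows", "arguments": {
  "steps": [
    [[0,0,0],[0,0,4],0.006],
    [[0,0,0],[0,0,8],0.006],
    [[0,0,0],[0,0,10],0.006],
    [[0,0,0],[0,0,10],0.006]
  ]
}}

```text
time: 5.6
tool_pos: [593.4, 186.1, 97.3]
tool_rot: [-0.532, 3.094, -0.0]
contact_force: [-1.0, -0.5, -2.8]
width: 14.0
```

{"name": "play_rows", "arguments": {
  "steps": [
    [[0,0,0],[0,0,4],0.006],
    [[0,0,0],[0,0,8],0.006],
    [[0,0,0],[0,0,10],0.006],
    [[0,0,0],[0,0,10],0.006]
  ]
}}

```text
time: 6.0
tool_pos: [593.5, 185.4, 97.0]
tool_rot: [-0.798, 3.037, -0.002]
contact_force: [0.3, -4.6, -1.1]
width: 14.6
```

At +30° the lid rose and the pull dropped to the lid's weight. At +50° a side force appears, probably the far catch, so I'll go back 10° and lift carefully.

{"name": "play_rows", "arguments": {
  "steps": [
    [[0,0,0],[0,0,-5],0.006],
    [[0,0,0],[0,0,-11],0.006],
    [[0,0,0],[0,0,-11],0.006]
  ]
}}

```text
time: 6.3
tool_pos: [593.0, 186.3, 96.6]
tool_rot: [-0.503, 3.1, 0.0]
contact_force: [-0.1, 0.5, -3.0]
width: 14.4
```

{"name": "play_rows", "arguments": {
  "steps": [
    [[0,0,0.001],[0,0,0],0.006],
    [[0,0,0.002],[0,0,0],0.006],
    [[0,0,0.003],[0,0,0],0.006],
    [[0,0,0.003],[0,0,0],0.006]
  ]
}}

```text
time: 6.7
tool_pos: [593.0, 186.2, 99.5]
tool_rot: [-0.509, 3.1, 0.0]
contact_force: [-0.5, 0.7, -2.6]
width: 14.5
```

{"name": "play_rows", "arguments": {
  "steps": [
    [[0,0,0.002],[0,0,0],0.006],
    [[0,0,0.004],[0,0,0],0.006],
    [[0,0,0.006],[0,0,0],0.006],
    [[0,0,0.008],[0,0,0],0.006]
  ]
}}

```text
time: 7.1
tool_pos: [592.9, 186.1, 107.5]
tool_rot: [-0.508, 3.1, 0.0]
contact_force: [-0.4, 0.4, -2.9]
width: 14.0
```

{"name": "play_rows", "arguments": {
  "steps": [
    [[0,0,0.002],[0,0,0],0.006],
    [[0,0,0.005],[0,0,0],0.006],
    [[0,0,0.008],[0,0,0],0.006],
    [[0,0,0.012],[0,0,0],0.006]
  ]
}}

```text
time: 7.5
tool_pos: [592.9, 186.1, 119.5]
tool_rot: [0.508, -3.1, -0.0]
contact_force: [0.4, -0.5, -2.5]
width: 14.4
```

{"name": "play_rows", "arguments": {
  "steps": [
    [[0,0,0.005],[0,0,0],0.006],
    [[0,0,0.015],[0,0,0],0.006],
    [[0,0,0.03],[0,0,0],0.006],
    [[0,0,0.045],[0,0,0],0.006],
    [[0,0,0.06],[0,0,0],0.006],
    [[0,0,0.07],[0,0,0],0.006],
    [[0,0,0.075],[0,0,0],0.006],
    [[0,0,0.075],[0,0,0],0.006]
  ],
  "squeeze": 60
}}

```text
time: 8.3
tool_pos: [593.0, 186.2, 194.9]
tool_rot: [-0.508, 3.099, -0.0]
contact_force: [-0.4, -1.1, -3.4]
width: 13.6
```

```bash
python3 - <<'E'
from m import *
s=env.read_state();print(s['time'],s['tool_pos'],s['contact_force'],s['qpos'])
snap('side','side2')
cv2.imwrite('pics/s2.png',cv2.resize(cv2.imread('pics/side2.png')[80:280,170:330],None,fx=3,fy=3,interpolation=cv2.INTER_CUBIC))
E
```

```text
8.3 [593.04345794 186.15079545 194.87201033] [-0.3923148  -1.09630562 -3.35420578] [ 1.15937490e-01  5.53791416e-01  1.23600977e+00 -3.69264569e-06
  1.35085512e+00 -1.77972662e+00]
```

View pics/s2.png

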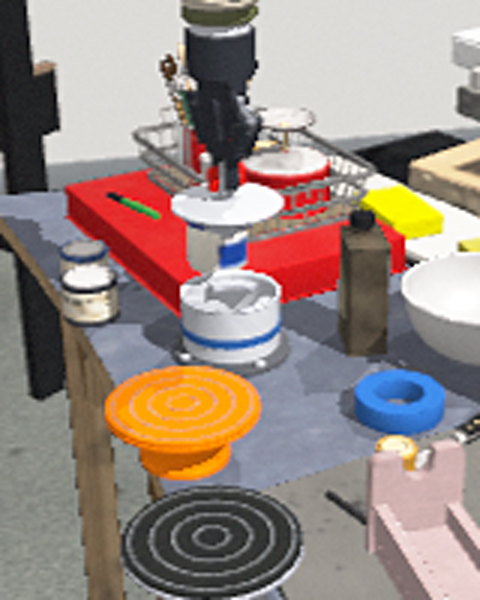

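The lid hangs level above the open pot at crop (228,210). Carrying it to the black stand.

{"name": "play_rows", "arguments": {
  "steps": [
    [[-0.002,-0.01,0],[0,0,-2],0.006],
    [[-0.008,-0.035,0],[0,0,-6],0.006],
    [[-0.016,-0.07,0],[0,0,-10],0.006],
    [[-0.025,-0.11,0],[0,0,-14],0.006],
    [[-0.034,-0.15,0],[0,0,-18],0.006],
    [[-0.043,-0.19,0],[0,0,-22],0.006],
    [[-0.052,-0.23,0],[0,0,-26],0.006],
    [[-0.061,-0.27,0],[0,0,-30],0.006],
    [[-0.07,-0.31,0],[0,0,-34],0.006],
    [[-0.078,-0.345,0],[0,0,-38],0.006]
  ]
}}

```text
time: 9.35
tool_pos: [513.6, -161.1, 193.8]
tool_rot: [-0.537, -3.094, 0.0]
contact_force: [0.4, 0.2, -2.1]
width: 13.3
```

{"name": "play_rows", "arguments": {
  "steps": [
    [[-0.007,-0.03,0],[0,0,0],0.006],
    [[-0.013,-0.056,0],[0,0,0],0.006],
    [[-0.017,-0.073,0],[0,0,0],0.006],
    [[-0.019,-0.082,0],[0,0,0],0.006],
    [[-0.019,-0.082,0],[0,0,0],0.006],
    [[-0.019,-0.082,0],[0,0,0],0.006]
  ]
}}

```text
time: 9.95
tool_pos: [495.8, -240.3, 194.1]
tool_rot: [-0.529, -3.096, -0.001]
contact_force: [-0.8, 0.5, -2.6]
width: 13.1
```

```bash
python3 - <<'E'
from m import *
s=env.read_state();print(s['time'],s['tool_pos'],s['tool_rot'],s['contact_force'],s['qpos'],s['width'])
snap('side','side3');snap('top','top3')
a=cv2.resize(cv2.imread('pics/side3.png')[150:310,170:300],None,fx=3,fy=3,interpolation=cv2.INTER_CUBIC)
b=cv2.resize(cv2.imread('pics/top3.png')[160:320,240:370],None,fx=3,fy=3,interpolation=cv2.INTER_CUBIC)
cv2.imwrite('pics/s3.png',np.hstack([a,b]))
E
```

```text
9.95 [ 495.81965032 -240.27354073  194.08175803] [-5.29197289e-01 -3.09622154e+00 -7.88026120e-04] [-0.81698011  0.46927364 -2.60776107] [-6.64035716e-01  4.00387570e-01  1.47415483e+00  2.27797463e-04
  1.26770400e+00 -1.89633733e+00] 13.136325852719462
```

View pics/s3.png

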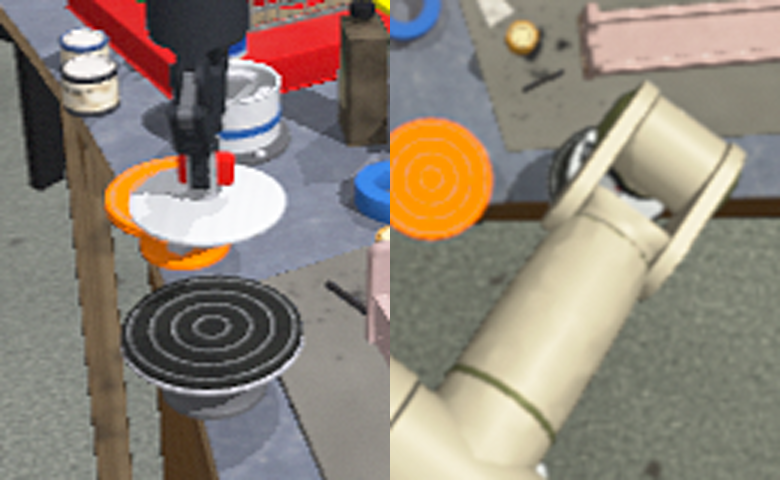

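The lid is level above the black stand: lid at (207,202) and stand ring centre at (211,327) in the left crop. Lowering.

{"name": "play_rows", "arguments": {
  "steps": [
    [[0,0,-0.01],[0,0,0],0.006],
    [[0,0,-0.025],[0,0,0],0.006],
    [[0,0,-0.045],[0,0,0],0.006],
    [[0,0,-0.062],[0,0,0],0.006],
    [[0,0,-0.072],[0,0,0],0.006],
    [[0,0,-0.078],[0,0,0],0.006],
    [[0,0,-0.08],[0,0,0],0.006],
    [[0,0,-0.08],[0,0,0],0.006]
  ]
}}

```text
time: 10.85
tool_pos: [496.1, -240.9, 114.5]
tool_rot: [0.529, 3.096, -0.0]
contact_force: [-1.0, 0.4, -3.3]
width: 13.3
```

{"name": "play_rows", "arguments": {
  "steps": [
    [[0,0,-0.002],[0,0,0],0.006],
    [[0,0,-0.004],[0,0,0],0.006],
    [[0,0,-0.006],[0,0,0],0.006],
    [[0,0,-0.008],[0,0,0],0.006],
    [[0,0,-0.009],[0,0,0],0.006],
    [[0,0,-0.01],[0,0,0],0.006],
    [[0,0,-0.01],[0,0,0],0.006]
  ]
}}

```text
time: 11.55
tool_pos: [495.8, -240.8, 104.2]
tool_rot: [-0.529, -3.097, -0.0]
contact_force: [0.4, 0.6, -2.0]
width: 13.2
```

{"name": "play_rows", "arguments": {
  "steps": [
    [[0,0,-0.001],[0,0,0],0.006],
    [[0,0,-0.001],[0,0,0],0.006]
  ]
}}

```text
time: 11.75
tool_pos: [495.9, -240.9, 103.2]
tool_rot: [-0.529, -3.097, -0.0]
contact_force: [0.2, 0.1, -2.1]
width: 13.3
```

{"name": "play_rows", "arguments": {
  "steps": [
    [[0,0,-0.001],[0,0,0],0.006],
    [[0,0,-0.001],[0,0,0],0.006]
  ]
}}

```text
time: 11.95
tool_pos: [495.8, -240.9, 102.2]
tool_rot: [-0.529, -3.097, -0.0]
contact_force: [0.1, -0.3, -2.5]
width: 13.5
```

{"name": "play_rows", "arguments": {
  "steps": [
    [[0,0,-0.001],[0,0,0],0.006],
    [[0,0,-0.001],[0,0,0],0.006]
  ]
}}

```text
time: 12.15
tool_pos: [495.9, -240.9, 101.3]
tool_rot: [0.529, 3.097, -0.0]
contact_force: [0.1, 0.5, -1.8]
width: 13.0
```

{"name": "play_rows", "arguments": {
  "steps": [
    [[0,0,-0.001],[0,0,0],0.006],
    [[0,0,-0.001],[0,0,0],0.006]
  ]
}}

```text
time: 12.35
tool_pos: [496.0, -240.9, 101.1]
tool_rot: [0.529, 3.096, -0.0]
contact_force: [-3.7, 1.7, 5.4]
width: 13.2
```

Touched down: the force flipped to +5 N at z = 101.1. Opening the gripper.

{"name": "play_rows", "arguments": {
  "steps": [
    [[0,0,0],[0,0,0],0.016],
    [[0,0,0],[0,0,0],0.02],
    [[0,0,0],[0,0,0],0.03],
    [[0,0,0],[0,0,0],0.045],
    [[0,0,0],[0,0,0],0.055],
    [[0,0,0],[0,0,0],0.055]
  ],
  "squeeze": 20
}}

```text
time: 12.95
tool_pos: [495.9, -240.9, 100.2]
tool_rot: [0.529, 3.097, -0.0]
contact_force: [0.9, -1.1, -0.1]
width: 54.9
```

{"name": "play_rows", "arguments": {
  "steps": [
    [[0,0,0.005],[0,0,0],0.055],
    [[0,0,0.02],[0,0,0],0.055],
    [[0,0,0.045],[0,0,0],0.055],
    [[0,0,0.075],[0,0,0],0.055],
    [[0,0,0.1],[0,0,0],0.055],
    [[0,0,0.115],[0,0,0],0.055],
    [[0,0,0.12],[0,0,0],0.055],
    [[0,0,0.12],[0,0,0],0.055]
  ]
}}

```text
time: 13.75
tool_pos: [495.9, -241.0, 220.6]
tool_rot: [0.529, 3.096, -0.001]
contact_force: [-0.8, -0.4, -0.2]
width: 55.1
```

{"name": "play_rows", "arguments": {
  "steps": [
    [[-0.01,0.01,0],[0,0,0],0.055],
    [[-0.03,0.035,0.005],[0,0,0],0.055],
    [[-0.05,0.07,0.02],[0,0,0],0.055],
    [[-0.07,0.11,0.04],[0,0,0],0.055],
    [[-0.09,0.15,0.06],[0,0,0],0.055],
    [[-0.11,0.19,0.08],[0,0,0],0.055],
    [[-0.12,0.22,0.09],[0,0,0],0.055],
    [[-0.125,0.235,0.095],[0,0,0],0.055],
    [[-0.125,0.235,0.095],[0,0,0],0.055]
  ]
}}

```text
time: 14.65
tool_pos: [370.4, -4.6, 315.3]
tool_rot: [0.525, 3.097, 0.0]
contact_force: [0.4, -0.2, 0.3]
width: 55.1
```

```bash
python3 - <<'E'
from m import *
s=env.read_state();print(s['time'],s['tool_pos'],s['contact_force'],abs(s['qvel']).max())
snap('side','side4');snap('top','top4')
a=cv2.resize(cv2.imread('pics/side4.png')[130:330,170:300],None,fx=3,fy=3,interpolation=cv2.INTER_CUBIC)
b=cv2.resize(cv2.imread('pics/top4.png')[120:320,230:360],None,fx=3,fy=3,interpolation=cv2.INTER_CUBIC)
cv2.imwrite('pics/s4.png',np.hstack([a,b]))
E
```

```text
14.65 [370.42661685  -4.60009069 315.30267622] [ 0.43260212 -0.15885106  0.27652933] 0.049935073253451916
```

View pics/s4.png

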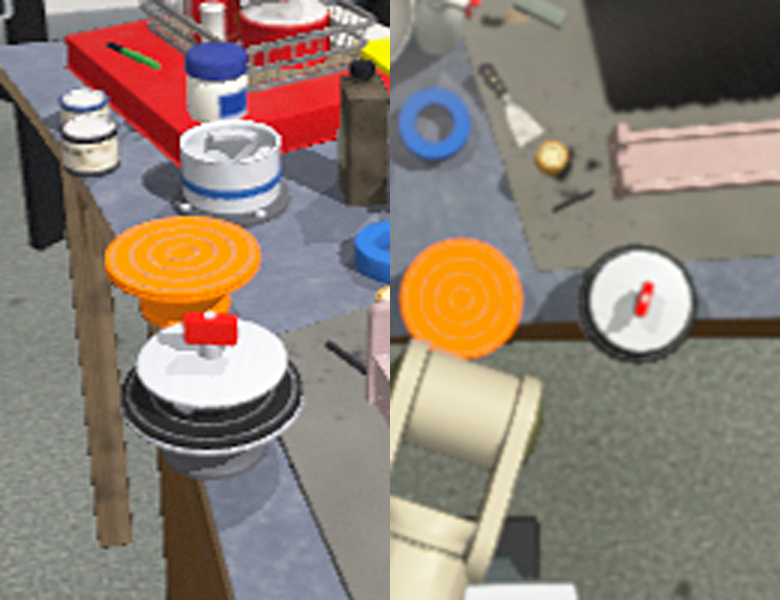

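The lid stands knob up and flat on the black stand: lid at (643,303) and stand rim centre at about (637,303) in the right panel. One numeric check of the centring and the bystanders, and a few rows to settle before handing in.

{"name": "play_rows", "arguments": {
  "steps": [
    [[0,0,0],[0,0,0],0.055],
    [[0,0,0],[0,0,0],0.055],
    [[0,0,0],[0,0,0],0.055]
  ]
}}

```text
time: 15.05
tool_pos: [371.0, -6.4, 314.9]
tool_rot: [-0.53, -3.096, -0.0]
contact_force: [0.5, 0.3, -0.8]
width: 55.2
```

```bash
python3 - <<'E'
from m import *
t=snap('top','top5'); t0=load('top0')
ct,_=mask(t['frame'],(288,338,196,246),lambda c:c.min(-1)>165,close=41)
P=np.array([ray(t,*q,92)[:2] for q in ct],np.float32); c=cv2.fitEllipse(P); print('lid',c,'off',np.hypot(c[0][0]-496.2,c[0][1]+241.2))
print('side knob',ray(load('side4'),170+211/3-.3,130+328/3-.3,116))
d=cv2.absdiff(t['frame'],t0['frame']).max(-1)
for n,(x0,x1,y0,y1) in dict(tins=(128,178,225,248),tape=(230,260,145,177),jar=(275,292,162,180),can=(190,213,140,168)).items(): print(n,d[y0:y1,x0:x1].max())
s=env.read_state();print(s['time'],s['contact_force'])
E
```

```text
lid ((496.8589782714844, -240.51600646972656), (120.41345977783203, 121.20436096191406), 45.47977066040039) off 0.9497891933184195
side knob [ 497.4800216  -238.95047031  116.        ]
tins 17
tape 6
jar 4
can 8
15.1 [ 0.23409009  0.54457668 -0.62619903]
```

```bash
python3 -c "
from bench import workorder
print(workorder.sign_off())"
```

```text
the job is handed in; nothing more can be done
None
```

The lid is off the pot and standing flat, knob up, in the middle of the black stand; I handed the job in at about 15 s.

- **Opening:** I gripped the red knob and turned it left under a light pull of about 10 N. It came free between +20° and +30°. A small side force showed at +50°, so I went back to about +40°, lifted it straight off and carried it over.
- **Setting down:** I lowered it in 1 mm steps until I felt about 5 N of contact, then opened the gripper and backed away.

Last checks:
- **Lid position:** the top view puts the lid about 1 mm from the stand's centre, and the side view of the knob agrees to about 3 mm.
- **Bystanders:** the pictures show no change where the tins, tape roll, jar and can stand.
- **Arm:** it is clear of everything, with contact force near zero.
- **Failed or disagreed:** nothing failed in these final checks. My first automatic masks for the side-view knob and the stand were off by up to about 15 mm, so I re-measured them on enlarged crops before moving.

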